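Find the gauge that fits the spring clamp

TASK

The bench clamp has been screwed to some unknown opening; find out which of the three gauges (yellow thin, green medium, red thick) it holds snugly by trying them in the gap from above, by feel and without forcing any that will not go in. Leave the snug one, the one that goes in and pushes the blue sprung pad back, upright in the middle of the clamp with its collar fully down on the jaw, and have the other two hanging properly in the gauge rack. Leave the bottles alone.

Things in the scene. Friction and masses are not known exactly. Their poses are not given: they have to be found in the camera images.
- clamp: Spring clamp, fixed: grey base 150 x 70 x 10 mm, aluminium jaw, blue sprung pad. Origin: bench level under the jaw face, 50 mm below clamp_seat, same axes. Jaw: x -26 to 0 mm, 40 mm wide (y), flat top 50 mm high, 4 mm 45-degree lead-in at its inner edge. Gap: open above, 40 mm deep. Pad: slippery, 36 mm wide, 44 mm high, its top 11 mm slant back by 6 mm. Relaxed opening jaw to pad: unknown, 5.6 to 17.3 mm.
- clamp_seat (a point): Point at the height of the fixed jaw's flat top (50 mm over the bench), above the jaw's gap-side face, midway along it. x points across the gap from the fixed jaw to the blue pad (gap begins at x = 0), y along the jaw, z up.
- pad (a joint): Spring travel of the blue pad in m: 0 = relaxed (clamp empty, or the gauge too thin to touch it), growing as a gauge pushes it away from the fixed jaw, hard stop at 0.005. The spring pushes towards the jaw with 3 N at 0 and 5 N at the stop.
- rack: Steel gauge rack, fixed, open frame 70 x 200 mm, flat top 60 mm high with three openings in a row along its y, 56 mm apart, the middle one at the origin, each 24 mm (x) by 36 mm (y). Origin: centre of the underside; z up. Gauges hang in it, blades down, collars on the top.
- yellow_handle (a point): Thin (10 mm) gauge, yellow handle and collar, steel blade; the point is the handle's centre. x: thickness, y: width, z: up. Handle 16 x 24 x 34 mm; below the point: collar 40 x 46 mm at -17 to -23, blade 10 mm thick, 30 wide, at -23 to -63 with half-round foot. 0.12 kg. Starts hung in the rack, point 83 mm high. Home in the clamp: at x 5, y 0, z 23 mm from clamp_seat.
- green_handle (a point): Medium (14 mm) gauge, green handle and collar, steel blade; the point is the handle's centre. x: thickness, y: width, z: up. Handle 16 x 24 x 34 mm; below the point: collar 40 x 46 mm at -17 to -23, blade 14 mm thick, 30 wide, at -23 to -63 with half-round foot. 0.12 kg. Starts hung in the rack, point 83 mm high. Home in the clamp: at x 7, y 0, z 23 mm from clamp_seat.
- red_handle (a point): Thick (18 mm) gauge, red handle and collar, steel blade; the point is the handle's centre. x: thickness, y: width, z: up. Handle 16 x 24 x 34 mm; below the point: collar 40 x 46 mm at -17 to -23, blade 18 mm thick, 30 wide, at -23 to -63 with half-round foot. 0.12 kg. Starts hung in the rack, point 83 mm high. Home in the clamp: at x 9, y 0, z 23 mm from clamp_seat.
- brown_mid (a point): Bystander: brown bottle with white cap, 60 mm wide, 135 mm tall, standing loose; the point is on its axis 60 mm up.
- blue_mid (a point): Bystander: white bottle with blue cap, 52 mm wide, 110 mm tall, standing loose; the point is on its axis 50 mm up.
Mind the look-alikes: they are no part of the job. What is meant by the part that bears red_handle is not purple, and is the smaller of those in its own colour. There is more than one size of the part that bears yellow_handle; the job needs the larger.

How it is judged:
At the end, for the whole second after the job is handed in: One gauge stands in the clamp, pad pushed back over 0.5 mm, collar on the jaw (handle 19 to 25.5 mm over clamp_seat), y within 10 mm, blade within 3 mm of the jaw face, tilt < 0.08, yaw < 0.12 rad; the others hang in the rack (handle 78 to 88 mm high, x within 13, y within 75 mm of it, tilt < 0.1) (value of joint pad above 0.0005 m and velocity of joint pad below 0.01 m/s and ((z of yellow_handle in the frame of clamp_seat between 0.019 and 0.0255 m and y of yellow_handle in the frame of clamp_seat between -0.01 and 0.01 m and x of yellow_handle in the frame of clamp_seat between 0.002 and 0.008 m and angle between yellow_handle's own z axis and vertical below 0.08 rad and angle between the x axis of yellow_handle and the x axis of clamp_seat, either way round below 0.12 rad and z of green_handle in the frame of rack between 0.078 and 0.088 m and x of green_handle in the frame of rack between -0.013 and 0.013 m and y of green_handle in the frame of rack between -0.075 and 0.075 m and angle between each of green_handle, red_handle's own z axis and vertical below 0.1 rad and z of red_handle in the frame of rack between 0.078 and 0.088 m and x of red_handle in the frame of rack between -0.013 and 0.013 m and y of red_handle in the frame of rack between -0.075 and 0.075 m) or (z of green_handle in the frame of clamp_seat between 0.019 and 0.0255 m and y of green_handle in the frame of clamp_seat between -0.01 and 0.01 m and x of green_handle in the frame of clamp_seat between 0.004 and 0.01 m and angle between green_handle's own z axis and vertical below 0.08 rad and angle between the x axis of green_handle and the x axis of clamp_seat, either way round below 0.12 rad and z of yellow_handle in the frame of rack between 0.078 and 0.088 m and x of yellow_handle in the frame of rack between -0.013 and 0.013 m and y of yellow_handle in the frame of rack between -0.075 and 0.075 m and angle between each of yellow_handle, red_handle's own z axis and vertical below 0.1 rad and z of red_handle in the frame of rack between 0.078 and 0.088 m and x of red_handle in the frame of rack between -0.013 and 0.013 m and y of red_handle in the frame of rack between -0.075 and 0.075 m) or (z of red_handle in the frame of clamp_seat between 0.019 and 0.0255 m and y of red_handle in the frame of clamp_seat between -0.01 and 0.01 m and x of red_handle in the frame of clamp_seat between 0.006 and 0.012 m and angle between red_handle's own z axis and vertical below 0.08 rad and angle between the x axis of red_handle and the x axis of clamp_seat, either way round below 0.12 rad and z of yellow_handle in the frame of rack between 0.078 and 0.088 m and x of yellow_handle in the frame of rack between -0.013 and 0.013 m and y of yellow_handle in the frame of rack between -0.075 and 0.075 m and angle between each of yellow_handle, green_handle's own z axis and vertical below 0.1 rad and z of green_handle in the frame of rack between 0.078 and 0.088 m and x of green_handle in the frame of rack between -0.013 and 0.013 m and y of green_handle in the frame of rack between -0.075 and 0.075 m))); the robot touches nothing.
It fails at once if the yellow gauge and the clamp press on each other with more than 80 N (sum of squeeze at both faces) (forced in) (contact force between yellow and clamp above 80 N).
It fails at once if the green gauge and the clamp press on each other with more than 80 N (sum of squeeze at both faces) (forced in) (contact force between green and clamp above 80 N).
It fails at once if the red gauge and the clamp press on each other with more than 80 N (sum of squeeze at both faces) (forced in) (contact force between red and clamp above 80 N).
It fails at once if the brown bottle is moved by more than 3 cm or tipped (distance of brown_mid from where it was at the start of the episode above 0.03 m or angle between brown_mid's own z axis and vertical above 0.3 rad).
It fails at once if the blue bottle is moved by more than 3 cm or tipped (distance of blue_mid from where it was at the start of the episode above 0.03 m or angle between blue_mid's own z axis and vertical above 0.3 rad).
It also fails if it takes over 72 s, if anything falls off the work surface, if the arm or the gripper's body presses on something with over 40 N, if the wrist force passes 120 N, or if a joint passes its speed limit or range.

ROBOT

A 6-joint arm with a two-finger parallel gripper is mounted at the origin on a cart in front of the work surface, level with it; the furniture and walls round the work are solid. World frame = base frame: x ahead of the robot, y to its left, z up, the work surface at z = 0. Lengths are in m, angles in rad, forces in N, time in s.
With the tool pointing down it reaches from about 0.325 to 0.9 m from the base axis. Payload 6.1 kg.
Tool frame: the origin (TCP) lies midway between the tips of the shut fingers; the grasp point (between the pads) lies 19 mm behind it; z points along the fingers, y is the line along which they close (so a half turn about z gives the same grasp; the last joint's range is limited). The gripper opens to 85 mm and grips with 20 to 120 N. Pads are 22 mm wide; open, the fingers measure 114 mm over their backs; the gripper's body (76 mm by 85 mm) begins 54 mm behind the grasp point. The pads swing forward as they close: fully open they stand 13 mm farther back than shut.
Start: joints at [1.12, 0.22, 1.526, -0, 1.395, -0.126], TCP at [0.199, 0.592, 0.231] pointing down, gripper open.
Joint ranges: [-2.98, 2.98], [-0.91, 2.08], [0.09, 2.57], [-1.24, 4.39], [0.2, 2.65], [-2.68, 2.68]. Speed limits (rad/s): [2.57, 2.57, 3.01, 3.14, 3.14, 3.14].

INTERFACE

Orientations are given as [roll, pitch, yaw] about the fixed x, y, z axes, in that order (R = Rz(yaw) Ry(pitch) Rx(roll)).
In Python, from plant import movep, move_l, set_joints, gripper_to, hold, inverse_kinematics, observe, get_image, get_calibration, Unreachable, job_done gives the robot as it stands. Calls block until the motion is done:
- movep(position, orientation): joint-space move of the TCP to a pose.
- move_l(position, feed=0.15, rotation=None, max_force=None): straight line of the TCP; rotation=None keeps the orientation; feed is the mean speed in m/s. With max_force (N) it stops when the force on the tool has changed by that much, and returns True; else False.
- set_joints(angles): joint-space move.
- gripper_to(opening, f_grip=None): finger opening in m; f_grip is the grip in N (None keeps the last); returns when the fingers have stopped.
- hold(seconds).
- inverse_kinematics(position, orientation): joint angles nearest the present ones, or None.
- observe(): the state.
- get_image(name): name is "scene" or "side" or "wrist"; returns (picture, depth): 480x640x3 uint8, red, green, blue; 480x640 float32, m along the optical axis (not along the pixel's ray), 0 where there is no reading.
- get_calibration(name): a dict with "intrinsics" (3x3 intrinsics, pixels), "world_from_camera" (4x4, takes a point from camera to world coordinates). Camera axes: x right, y down, z forward; pixel columns grow to the right and rows downward; lengths in m; the calibration is good to about 2 mm. A picture is of the moment at which its call begins: read the wrist's pose just before it. get_calibration takes no time and is no camera call; for the wrist camera it gives the pose at the moment of the call.
A pose or a line that the arm cannot do raises Unreachable and nothing moves.
- job_done(): hands the job in; it is judged then, once.
The state is a dict: "time_s": time; "q": joint angles; "joint_velocities": joint speeds; "joint_torque": joint torques, N m; "eef_pos": TCP position; "tcp_rot": TCP orientation; "ft_force": force on the tool from outside, world axes, zero at the start; "torque": the same for the moment, N m; "opening": finger opening in m; "grasp_force": force on a finger pad.
Only numpy, scipy, OpenCV 4.12 (cv2) and the standard library are available. Lean on these libraries where they do the work, as an engineer would, in place of code of your own. Each camera call takes 0.05 s, during which the arm holds its last target. There are 200 camera calls.

## Working session

There is one attempt and no reset: what is moved stays moved. The work goes in short steps, each a Python script; the robot and the scene stay as the last script left them, time stands still between calls to the robot, and variables do not carry over. Pictures are saved under pics/ and viewed, at most 10 in all, crops included, and the job is handed in when it is done.

```bash
mkdir -p pics; ls; python3 - <<'E'
from plant import *
import cv2,numpy as np
for n in ["scene","side"]:
    im,d=get_image(n); cv2.imwrite(f"pics/{n}0.png",im[:,:,::-1]); np.savez(f"{n}0.npz",im=im,d=d,**get_calibration(n))
    c=get_calibration(n); print(n,c["intrinsics"].round(1).tolist(),c["world_from_camera"].round(3).tolist())
print(observe()["time_s"])
E
```

```text
pics
scene [[435.7, 0.0, 324.2], [0.0, 435.7, 238.4], [0.0, 0.0, 1.0]] [[-0.608, -0.385, 0.694, -0.071], [-0.794, 0.307, -0.525, 0.403], [-0.011, -0.87, -0.493, 0.52], [0.0, 0.0, 0.0, 1.0]]
side [[538.0, 0.0, 326.1], [0.0, 538.0, 238.6], [0.0, 0.0, 1.0]] [[0.999, -0.037, 0.013, 0.546], [-0.032, -0.602, 0.798, -1.116], [-0.022, -0.798, -0.603, 0.861], [0.0, 0.0, 0.0, 1.0]]
0.1
```

View pics/scene0.png

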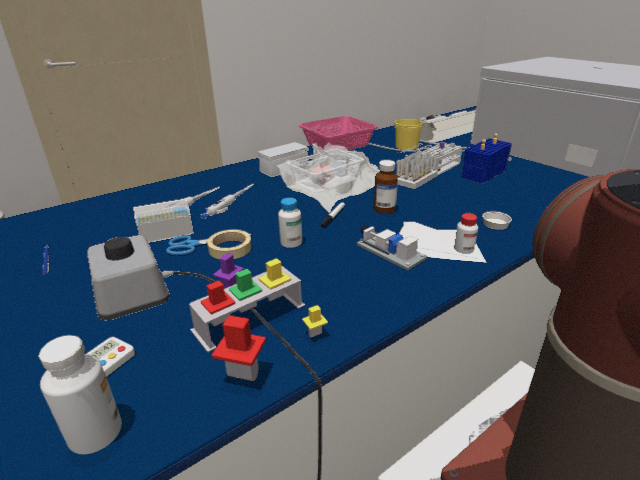

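View pics/side0.png

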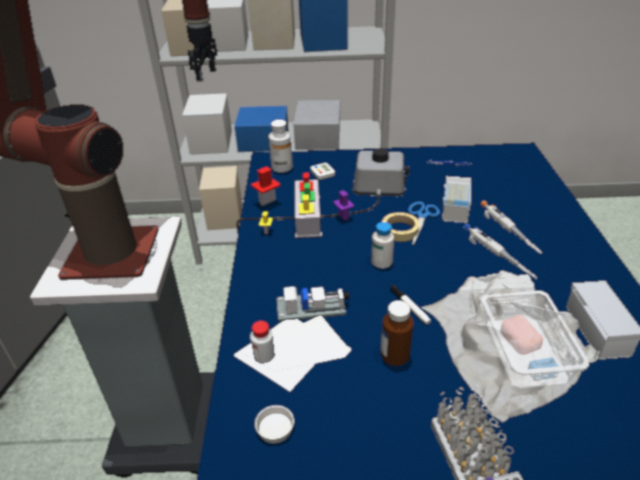

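The rack holds the real red, green and yellow gauges: scene pixels (216,295), (244,284) and (274,271). The big red, small yellow and purple ones are decoys. The clamp is at scene (393,245), with its jaw on the robot side and the blue pad beyond it. Next I'll measure these.

```bash
cat > vis.py <<'E'
import numpy as np,cv2
def cloud(im,d,K,T):
    v,u=np.mgrid[:480,:640]
    p=np.stack([(u-K[0,2])/K[0,0]*d,(v-K[1,2])/K[1,1]*d,d],-1)
    return p@T[:3,:3].T+T[:3,3]
def load(f):
    z=np.load(f); return z["im"],z["d"],z["intrinsics"],z["world_from_camera"]
def project(P,K,T):
    c=(np.atleast_2d(P)-T[:3,3])@T[:3,:3]; q=c@K.T; return q[:,:2]/q[:,2:]
E
python3 - <<'E'
from vis import *
for n,boxes in [("scene",dict(rack=(185,250,310,350),clamp=(350,215,435,270))),("side",dict(rack=(285,165,330,240),clamp=(268,278,355,325)))]:
    im,d,K,T=load(n+"0.npz"); P=cloud(im,d,K,T); hsv=cv2.cvtColor(im,cv2.COLOR_RGB2HSV)
    H,S,V=hsv[...,0].astype(int),hsv[...,1],hsv[...,2]
    for nm,(a,b,c,e) in boxes.items():
        box=np.zeros(H.shape,bool); box[b:e,a:c]=1; box&=d>0
        if nm=="rack":
            for col,m in dict(red=(H<8)|(H>174),green=(H>45)&(H<80),yellow=(H>20)&(H<35)).items():
                q=P[box&m&(S>130)&(V>80)&(P[...,2]>.05)]
                for lab,lo,hi in(("top",.095,.108),("collar",.061,.072)):
                    r=q[(q[:,2]>lo)&(q[:,2]<hi)]
                    if len(r)>4: print(n,col,lab,len(r),r.mean(0).round(4),np.array(cv2.minAreaRect((r[:,:2]*1000).astype(np.float32))[1]).round(1))
            q=P[box&(S<60)&(abs(P[...,2]-.06)<.004)]
        else:
            q=P[box&(S<70)&(abs(P[...,2]-.05)<.004)]
            b_=P[box&(H>100)&(H<125)&(S>150)&(V>120)&(P[...,2]>.015)]
            print(n,"pad",len(b_),b_.mean(0).round(4),b_.min(0).round(3),b_.max(0).round(3))
            g=P[box&(S<90)&(P[...,2]>.006)&(P[...,2]<.014)]; print(" base",len(g),cv2.minAreaRect((g[:,:2]*1000).astype(np.float32)))
            print(" hist z",np.histogram(P[box&(S<70)][:,2],bins=np.arange(0,.08,.005))[0])
        print(n,nm,"top",len(q),q.mean(0).round(4),cv2.minAreaRect((q[:,:2]*1000).astype(np.float32)))
    sub=[im[b:e,a:c] for a,b,c,e in boxes.values()]
    cv2.imwrite(f"pics/{n}_cl.png",cv2.resize(sub[1][:,:,::-1],None,fx=6,fy=6,interpolation=cv2.INTER_CUBIC))
a,b=[cv2.imread(f"pics/{n}_cl.png") for n in("scene","side")]
w=max(a.shape[1],b.shape[1]); pad=lambda x:cv2.copyMakeBorder(x,0,0,0,w-x.shape[1],0)
cv2.imwrite("pics/cl.png",np.vstack([pad(a),pad(b)])[:600])
E
```

```text
scene red top 291 [0.4327 0.2076 0.1008] [ 35.  144.7]
scene red collar 656 [0.4459 0.2006 0.0659] [ 70.3 157. ]
scene green top 98 [0.511  0.1385 0.0995] [23.7 17.1]
scene green collar 260 [0.5063 0.1421 0.0667] [43.6 40.4]
scene yellow top 93 [0.5075 0.0806 0.0994] [17.1 22.7]
scene yellow collar 256 [0.5026 0.084  0.0666] [40.8 45.4]
scene rack top 1189 [0.499  0.1501 0.0604] ((510.85833740234375, 135.9209747314453), (66.82522583007812, 189.1610870361328), 0.5863160490989685)
scene pad 79 [ 0.5024 -0.2299  0.0414] [ 0.496 -0.249  0.032] [ 0.513 -0.213  0.047]
 base 560 ((514.0099487304688, -230.99197387695312), (147.9203338623047, 72.57329559326172), 5.029223918914795)
 hist z [824 311 309 137  83  99 119 106 129  71  63   0   0   0   0]
scene clamp top 124 [ 0.4699 -0.2344  0.0497] ((471.6702575683594, -235.45419311523438), (25.998214721679688, 40.55351257324219), 4.440328121185303)
side red top 31 [0.5141 0.1882 0.0991] [14.  29.3]
side red collar 47 [0.5109 0.1879 0.066 ] [34.1 45.6]
side green top 15 [0.5162 0.1328 0.0994] [ 8.4 18.7]
side green collar 37 [0.525  0.1339 0.0661] [26.6 53.7]
side yellow top 37 [0.5146 0.0763 0.0992] [64.3 13.8]
side yellow collar 96 [0.5127 0.0711 0.0662] [46.9 32.2]
side rack top 396 [0.5178 0.1127 0.06  ] ((516.7265014648438, 132.70066833496094), (61.99188232421875, 198.72901916503906), 0.7079048156738281)
side pad 78 [ 0.5076 -0.2336  0.0427] [ 0.5   -0.253  0.034] [ 0.514 -0.215  0.049]
 base 782 ((521.7449340820312, -245.84725952148438), (149.93368530273438, 99.4825439453125), 5.365476608276367)
 hist z [298 408 458 163  47  90 110  90 138  69  91   0   0   0   0]
side clamp top 154 [ 0.4776 -0.2391  0.0501] ((477.6629333496094, -236.73553466796875), (25.896385192871094, 44.97979736328125), 4.988198757171631)
```

View pics/cl.png

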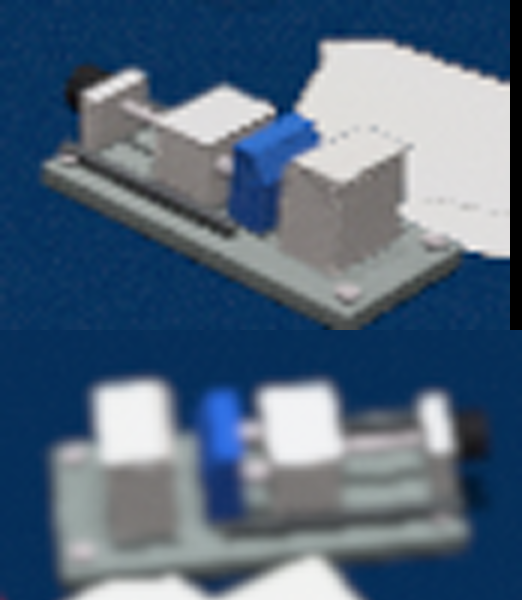

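```bash
python3 - <<'E'
from plant import *
import numpy as np,cv2
print(observe()["tcp_rot"])
c=get_calibration("wrist"); print(c["intrinsics"].round(1).tolist(),c["world_from_camera"].round(3).tolist())
for nm,p in dict(rack=[.512,.135,.26],clamp=[.50,-.235,.24]).items():
    qs=[(inverse_kinematics(p,[np.pi,0,y]),y) for y in(-np.pi/2,np.pi/2)]
    print(nm,[(None if q is None else np.round(q,2).tolist(),y) for q,y in qs])
    ok=[(abs(q[5]),y) for q,y in qs if q is not None]; y=min(ok)[1]
    movep(p,[np.pi,0,y]); hold(.3)
    c=get_calibration("wrist"); im,d=get_image("wrist")
    cv2.imwrite(f"pics/w_{nm}.png",im[:,:,::-1]); np.savez(f"w_{nm}.npz",im=im,d=d,**c)
    print(observe()["time_s"],observe()["eef_pos"],c["world_from_camera"].round(3).tolist())
a,b=[cv2.resize(cv2.imread(f"pics/w_{n}.png"),None,fx=.625,fy=.625) for n in("rack","clamp")]
cv2.imwrite("pics/w.png",np.hstack([a,b]))
E
```

```text
[-3.13979199e+00 -2.32341393e-04  2.81684194e+00]
[[366.6, 0.0, 321.9], [0.0, 366.6, 239.2], [0.0, 0.0, 1.0]] [[0.32, 0.904, 0.284, 0.127], [0.947, -0.305, -0.098, 0.618], [-0.002, 0.3, -0.954, 0.373], [0.0, 0.0, 0.0, 1.0]]
rack [(None, -1.5707963267948966), ([0.11, -0.03, 1.74, -0.0, 1.43, 0.11], 1.5707963267948966)]
2.45 [0.51192603 0.13537437 0.25998198] [[1.0, -0.0, -0.0, 0.512], [-0.0, -0.954, -0.301, 0.214], [-0.0, 0.301, -0.954, 0.402], [0.0, 0.0, 0.0, 1.0]]
clamp [([-0.58, 0.04, 1.71, -0.0, 1.39, 2.56], -1.5707963267948966), ([-0.58, 0.04, 1.71, 0.0, 1.39, -0.58], 1.5707963267948966)]
4.1833 [ 0.50028584 -0.23439032  0.24009356] [[1.0, 0.0, 0.0, 0.501], [0.0, -0.954, -0.301, -0.156], [0.0, 0.301, -0.954, 0.383], [0.0, 0.0, 0.0, 1.0]]
```

View pics/w.png

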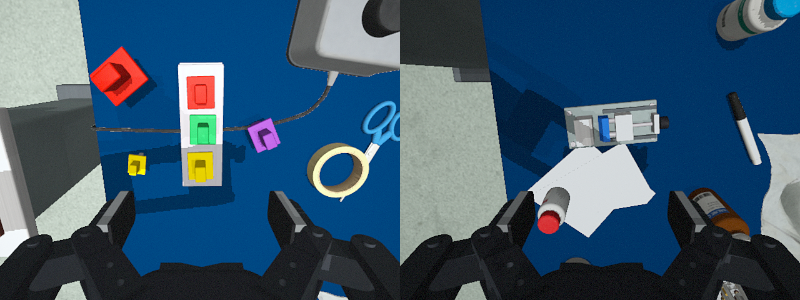

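The wrist view shows the three rack gauges in a column (half-scale pixels (200,93), (203,128), (200,165)) and the clamp at (612,125) with jaw left of the pad. I'll measure from it.

```bash
python3 - <<'E'
from vis import *
im,d,K,T=load("w_rack.npz"); P=cloud(im,d,K,T); hsv=cv2.cvtColor(im,cv2.COLOR_RGB2HSV); H,S=hsv[...,0].astype(int),hsv[...,1]
box=np.zeros(H.shape,bool); box[95:300,285:360]=1
rect=lambda q:[np.round(x,1) for x in cv2.minAreaRect((q[:,:2]*1000).astype(np.float32))]
for col,m in dict(red=(H<8)|(H>174),green=(H>45)&(H<80),yellow=(H>20)&(H<35)).items():
    q=P[box&m&(S>120)]
    for lo,hi in((.095,.106),(.061,.071)):
        r=q[(q[:,2]>lo)&(q[:,2]<hi)]; print(col,len(r),r.mean(0).round(4),rect(r))
q=P[box&(S<60)&(abs(P[...,2]-.06)<.005)]; print("rack",q.mean(0).round(4),rect(q))
im,d,K,T=load("w_clamp.npz"); P=cloud(im,d,K,T); hsv=cv2.cvtColor(im,cv2.COLOR_RGB2HSV); H,S,V=hsv[...,0].astype(int),hsv[...,1],hsv[...,2]
box=np.zeros(H.shape,bool); box[155:245,255:430]=1
q=P[box&(S<70)&(abs(P[...,2]-.05)<.004)]; j=q[q[:,0]<.495]; print("jaw",len(j),j.mean(0).round(4),rect(j))
b=P[box&(H>100)&(H<125)&(S>150)&(V>120)&(P[...,2]>.02)]; print("pad",len(b),b.mean(0).round(4),rect(b),np.histogram(b[:,2],np.arange(.02,.052,.004))[0])
tp=b[b[:,2]>.038]; print("padtop",rect(tp), np.percentile(tp[:,0],[1,50,99]))
for s in np.arange(.006,.052,.006): 
    t=b[abs(b[:,2]-s)<.003]; 
    if len(t): print(s.round(3),t[:,0].min().round(4),t[:,0].max().round(4))
c=im[140:250,250:440,::-1]; cv2.imwrite("pics/wc.png",cv2.resize(c,None,fx=4,fy=4,interpolation=cv2.INTER_CUBIC))
E
```

```text
red 604 [0.5111 0.1929 0.0997] [array([511.1, 192.7]), array([23.8, 15.5]), np.float64(89.9)]
red 1629 [0.5112 0.1944 0.066 ] [array([511. , 192.9]), array([38.4, 45.4]), np.float64(1.0)]
green 526 [0.514  0.1388 0.0996] [array([514. , 138.4]), array([24.2, 15.5]), np.float64(89.7)]
green 1310 [0.5145 0.1425 0.0659] [array([514.6, 138.9]), array([44.8, 38.6]), np.float64(89.2)]
yellow 436 [0.5104 0.0816 0.0996] [array([510.3,  80.6]), array([15.8, 23.2]), np.float64(3.0)]
yellow 1217 [0.511  0.0845 0.0659] [array([510.7,  80.4]), array([39.2, 45.9]), np.float64(1.3)]
rack [0.5121 0.1485 0.06  ] [array([512., 137.]), array([ 64.1, 188.6]), np.float64(0.6)]
jaw 1189 [ 0.474  -0.2344  0.0496] [array([ 474.2, -235.1]), array([26. , 40.4]), np.float64(5.4)]
pad 532 [ 0.5052 -0.2296  0.044 ] [array([ 502., -203.]), array([15.3, 94.3]), np.float64(5.5)] [  0   0   2  20  58 246 204]
padtop [array([ 502.2, -203.1]), array([13.7, 94.3]), np.float64(6.5)] [0.49794261 0.50636394 0.51320592]
0.03 0.4989 0.5114
0.036 0.496 0.5102
0.042 0.4979 0.5132
0.048 0.5026 0.5112
```

View pics/wc.png

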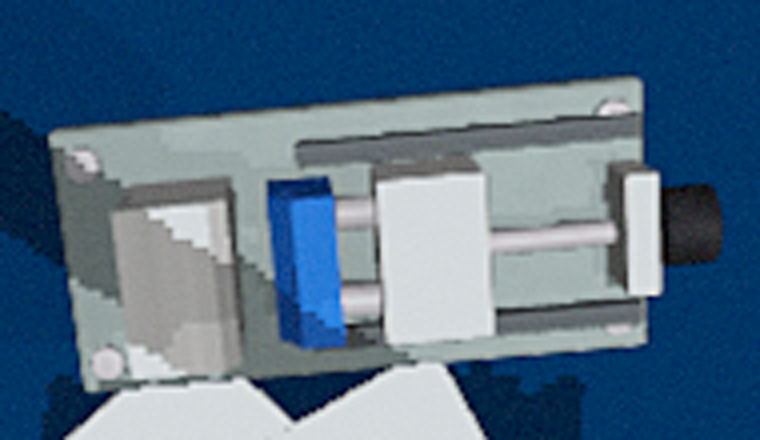

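Rack, jaw and gauges agree with the nominal sizes, with rack yaw about 0.6° and clamp yaw about 5.3°. The gap is about 10–11 mm, so green is the likeliest fit. I'll take one closer, aligned look at the clamp, then pick green and view it held so the camera bias cancels.

```bash
cat > rob.py <<'E'
from plant import *
from vis import *
PI=np.pi
def snap(f,png=False):
    c=get_calibration("wrist"); im,d=get_image("wrist"); np.savez(f+".npz",im=im,d=d,**c)
    if png: cv2.imwrite(f"pics/{f}.png",im[:,:,::-1])
def st(t=""):
    o=observe(); print(t,round(o["time_s"],1),"p",np.round(o["eef_pos"],4),"f",np.round(o["ft_force"],1),"op",round(float(o["opening"]),4),"g",np.round(o["grasp_force"],1))
HOME=dict(red=(.511,.193),green=(.514,.1387),yellow=(.5105,.0805)); ZG=.070
def pick(c):
    x,y=HOME[c]; gripper_to(.045)
    movep([x,y,.15],[PI,0,PI/2+.01]); move_l([x,y,ZG],.08,max_force=10); st("down")
    gripper_to(.0,40); st("grip"); move_l([x,y,.17],.12); st("up")
E
python3 - <<'E'
from rob import *
movep([.493,-.25,.16],[PI,0,PI/2+.09]); hold(.3); snap("w_cl2",True); st()
pick("green"); hold(.2); snap("w_held",True); st()
a,b=[cv2.resize(cv2.imread(f"pics/{n}.png"),None,fx=.625,fy=.625) for n in("w_cl2","w_held")]
cv2.imwrite("pics/w2.png",np.hstack([a,b]))
E
```

```text
5.0 p [ 0.4939 -0.2504  0.1617] f [-0.1  0.7 -0.7] op 0.0855 g 0.0
down 8.0 p [0.5146 0.1388 0.0707] f [-0.4 -0.2  0.2] op 0.0448 g 0.0
grip 8.4 p [0.5145 0.1388 0.0706] f [-0.8  0.2  3.2] op 0.0154 g 39.7
up 9.4 p [0.5133 0.1386 0.169 ] f [-0.4 -0.8 -0.8] op 0.0155 g 39.2
 9.6 p [0.5135 0.1386 0.1692] f [ 0.1  0.5 -0.3] op 0.0151 g 39.2
```

View pics/w2.png

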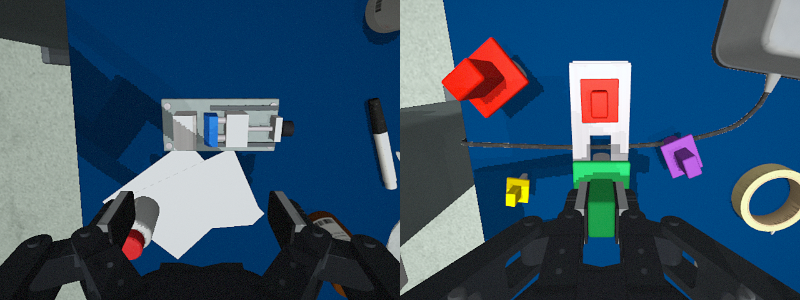

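Green is held; its collar shows at half-scale (600,172). Next: camera bias from the collar, plus jaw and pad edges from the aligned view.

```bash
python3 - <<'E'
from vis import *
rect=lambda q:[np.round(x,1) for x in cv2.minAreaRect((q*1000).astype(np.float32))]
im,d,K,T=load("w_held.npz"); P=cloud(im,d,K,T); hsv=cv2.cvtColor(im,cv2.COLOR_RGB2HSV); H,S,V=[hsv[...,i].astype(int) for i in range(3)]
g=(H>45)&(H<80)&(S>120)
for z in np.arange(.14,.21,.006):
    q=P[g&(abs(P[...,2]-z)<.003)]
    if len(q)>20: print(z.round(3),len(q),q[:,:2].min(0).round(4),q[:,:2].max(0).round(4),rect(q[:,:2]))
im,d,K,T=load("w_cl2.npz"); P=cloud(im,d,K,T); hsv=cv2.cvtColor(im,cv2.COLOR_RGB2HSV); H,S,V=[hsv[...,i].astype(int) for i in range(3)]
box=np.zeros(H.shape,bool); box[145:255,245:450]=1
j=P[box&(S<70)&(abs(P[...,2]-.05)<.003)&(P[...,0]<.492)]; r=cv2.minAreaRect((j[:,:2]*1000).astype(np.float32)); print("jaw flat",len(j),r, j.mean(0))
f=box&(S<70)&(P[...,2]>.008)&(P[...,2]<.013); print("base",rect(P[f][:,:2]))
a=np.deg2rad(5.3); R=np.array([[np.cos(a),-np.sin(a)],[np.sin(a),np.cos(a)]])
C=(P[...,:2]-j[:,:2].mean(0))@R; y0=(C[...,1])
# depth profile across x in the clamp frame near middle y
m=box&(abs(y0)<.012)
for x in np.arange(-.016,.05,.002):
    q=m&(abs(C[...,0]-x)<.001); z=P[q][:,2]; b=((H>100)&(H<125)&(S>150))[q]
    if len(z): print(round(x*1000),len(z),np.percentile(z,[10,50,90]).round(4),b.mean().round(2))
E
```

```text
0.158 107 [0.4955 0.1605] [0.5329 0.1616] [array([514.2, 161. ]), array([37.4,  0.9]), np.float64(0.7)]
0.164 3004 [0.4935 0.1411] [0.5335 0.1617] [array([513.5, 151.5]), array([39.9, 20.4]), np.float64(0.6)]
0.17 218 [0.506  0.1492] [0.5212 0.1509] [array([513.6, 150. ]), array([15.2,  1.7]), np.float64(0.4)]
0.176 251 [0.4956 0.1469] [0.5212 0.1509] [array([508.3, 149.4]), array([25.6,  3.1]), np.float64(3.9)]
0.182 281 [0.5057 0.1483] [0.5213 0.1513] [array([513.5, 149.9]), array([15.7,  2.4]), np.float64(2.8)]
0.188 317 [0.5059 0.1488] [0.5213 0.1517] [array([513.6, 150.3]), array([ 2.9, 15.4]), np.float64(89.8)]
0.194 462 [0.5058 0.1267] [0.5214 0.151 ] [array([513.6, 138.9]), array([15.5, 24.3]), np.float64(0.2)]
0.2 2297 [0.506  0.1271] [0.5214 0.151 ] [array([513.7, 139. ]), array([15.4, 23.9]), np.float64(0.2)]
jaw flat 1954 ((474.2303466796875, -235.0975341796875), (25.93998146057129, 40.62793731689453), 5.077668190002441) [ 0.4737532  -0.23439719  0.04976134]
base [array([ 517.1, -230.7]), array([149.4,  69.3]), np.float64(5.0)]
-12 67 [0.0491 0.0499 0.0509] 0.0
-10 90 [0.
[... 279 characters left out ...]
 0.0
8 88 [0.0488 0.0497 0.0507] 0.0
10 91 [0.0484 0.0494 0.0504] 0.0
12 97 [0.0464 0.0476 0.0486] 0.0
14 109 [0.0093 0.0135 0.0466] 0.0
16 70 [0.0091 0.0099 0.011 ] 0.0
18 55 [0.0092 0.0099 0.011 ] 0.0
20 85 [0.0091 0.0102 0.0109] 0.0
22 89 [0.0089 0.0102 0.0337] 0.1
24 68 [0.0343 0.0354 0.0373] 1.0
26 92 [0.0367 0.0387 0.0406] 1.0
28 98 [0.0409 0.0427 0.0442] 1.0
30 98 [0.0431 0.0439 0.0448] 1.0
32 93 [0.0432 0.0438 0.0446] 1.0
34 79 [0.043  0.0441 0.0448] 1.0
36 86 [0.0432 0.044  0.045 ] 1.0
38 73 [0.0432 0.0441 0.0449] 0.97
40 27 [0.0301 0.0318 0.0327] 0.0
42 79 [0.009  0.0106 0.0318] 0.08
44 72 [0.0095 0.0112 0.0319] 0.0
46 92 [0.0092 0.0109 0.0319] 0.0
48 169 [0.0099 0.0301 0.0398] 0.0
```

The camera bias is under 0.5 mm and the gap measures about 9.3 mm, on the yellow/green borderline, so feel has to decide. I'll try green in gentle steps.

```bash
cat >> rob.py <<'E'
A=.089; R2=np.array([[np.cos(A),-np.sin(A)],[np.sin(A),np.cos(A)]])
SEAT=np.array([.47375,-.2344])+R2@[.0135,-.0004]
ROT=[PI,0,PI/2+A]
def cf(f): return np.round(np.r_[R2.T@f[:2],f[2]],1)
def at(xc,z,yc=0.): return np.r_[SEAT+R2@[xc,yc],z]
def favg(n=6):
    s=[]
    for _ in range(n): s.append(observe()["ft_force"]); hold(.02)
    return np.mean(s,0)
def insert(xc,zs,fmax=12,feed=.03):
    f0=favg(10); 
    for z in zs:
        hit=move_l(at(xc,z),feed,max_force=fmax); f=favg()-f0; p=observe()["eef_pos"]
        print("z",z,"at",round(p[2],4),"xc",np.round(R2.T@(p[:2]-SEAT),4),"f",cf(f),hit)
        if hit: return False
    return True
E
python3 - <<'E'
from rob import *
movep(at(.0072,.16),ROT); move_l(at(.0072,.106),.1); hold(.2)
ok=insert(.0072,[.1,.096,.092,.088,.084,.08,.076,.072])
st(ok)
E
```

```text
z 0.1 at 0.0999 xc [0.0072 0.    ] f [ 0.4 -0.1  0.1] False
z 0.096 at 0.0959 xc [0.0072 0.    ] f [ 0.1 -0.   0.3] False
z 0.092 at 0.0919 xc [0.0072 0.0001] f [-0.1 -0.3 -0.1] False
z 0.088 at 0.0879 xc [0.0072 0.0001] f [-0.1  0.1  0.2] False
z 0.084 at 0.0838 xc [ 0.007  -0.0002] f [-1.2 -1.5  0.1] False
z 0.08 at 0.0797 xc [ 0.007 -0.   ] f [-1.9 -2.  -0.1] False
z 0.076 at 0.0754 xc [0.007  0.0002] f [-1.3 -1.7 -2.5] False
z 0.072 at 0.0715 xc [0.007  0.0003] f [-1.5 -1.6 -3.3] False
True 15.2 p [ 0.4942 -0.2327  0.0715] f [-0.9 -1.4 -4.4] op 0.015 g 39.0
```

```bash
python3 - <<'E'
from rob import *
ok=insert(.0072,[.068,.065,.063,.0615,.060,.059],fmax=8,feed=.02)
st(ok); hold(.1); snap("w_ins",True)
im=get_image("scene")[0]; s=cv2.resize(im[200:290,330:450,::-1],(480,360),interpolation=cv2.INTER_CUBIC)
w=cv2.resize(cv2.imread("pics/w_ins.png")[100:400,160:480],(320,300)); w=cv2.copyMakeBorder(w,0,60,0,0,0)
cv2.imwrite("pics/ins.png",np.hstack([s,w]))
E
```

```text
z 0.068 at 0.0679 xc [0.0071 0.    ] f [-1.7  0.1  2.5] False
z 0.065 at 0.0648 xc [0.0071 0.    ] f [-2.2 -0.4  1.9] False
z 0.063 at 0.0628 xc [0.0071 0.    ] f [-2.1 -0.   1.8] False
z 0.0615 at 0.0614 xc [0.0071 0.0001] f [-2.8  0.1  2.1] False
z 0.06 at 0.0606 xc [ 0.0074 -0.0001] f [-4.4  1.4  8.1] False
z 0.059 at 0.0606 xc [ 0.0074 -0.0002] f [-6.7  3.5 15.4] False
True 17.6 p [ 0.4946 -0.2331  0.0606] f [-7.7  2.1 11.3] op 0.0155 g 41.3
```

View pics/ins.png

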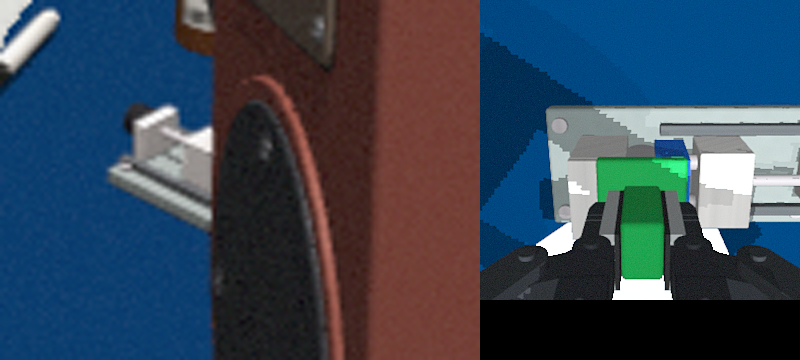

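The collar met the jaw at TCP z 0.0606, exactly as predicted. The resistance was light, and the blue pad has been pushed toward the block (composite pixel (672,150)). I'll release and verify.

```bash
python3 - <<'E'
from rob import *
move_l(at(.0072,.0612),.02); gripper_to(.045); st("open"); move_l(at(.0072,.17),.12)
movep([.493,-.25,.16],ROT); hold(.3); snap("w_rel"); 
movep([.512,.135,.26],[PI,0,PI/2]); hold(.2); snap("w_rack2"); st()
im,d,K,T=load("w_rel.npz"); P=cloud(im,d,K,T); hsv=cv2.cvtColor(im,cv2.COLOR_RGB2HSV); H,S,V=[hsv[...,i].astype(int) for i in range(3)]
g=(H>45)&(H<80)&(S>120)
def rep(m,lo,hi,t):
    q=P[m&(P[...,2]>lo)&(P[...,2]<hi)]; r=cv2.minAreaRect((q[:,:2]*1000).astype(np.float32)); c=np.array(r[0])/1000
    print(t,len(q),"z",np.median(q[:,2]).round(4),"clamp xy",(R2.T@(c-SEAT)).round(4),np.round(r[1:][0],1),round(r[2],1))
rep(g,.085,.1,"handle top"); rep(g,.05,.062,"collar")
b=(H>100)&(H<125)&(S>150)&(V>110)
for f in("w_cl2","w_rel"):
    im,d,K,T=load(f+".npz"); P=cloud(im,d,K,T); h=cv2.cvtColor(im,cv2.COLOR_RGB2HSV); C=(P[...,:2]-SEAT)@R2
    q=(h[...,0]>100)&(h[...,0]<125)&(h[...,1]>150)&(abs(P[...,2]-.044)<.003)&(abs(C[...,1])<.018)&(C[...,0]>0)&(C[...,0]<.06)
    print(f,"pad back x",np.percentile(C[q][:,0],[98,99.5]).round(4),q.sum())
im,d,K,T=load("w_rack2.npz"); P=cloud(im,d,K,T); hsv=cv2.cvtColor(im,cv2.COLOR_RGB2HSV); H,S=hsv[...,0],hsv[...,1]
bx=np.zeros(H.shape,bool); bx[95:300,285:360]=1
for c,m in dict(red=(H<8)|(H>174),yellow=(H>20)&(H<35)).items():
    q=P[bx&m&(S>120)&(P[...,2]>.094)]; print(c,q.mean(0).round(4))
v=cv2.imread; cv2.imwrite("pics/rel.png",np.hstack([cv2.resize(load("w_rel.npz")[0][100:300,220:480,::-1],(400,308)),cv2.resize(im[60:310,200:460,::-1],(320,308))]))
E
```

```text
open 18.5 p [ 0.495  -0.2331  0.0615] f [ 0.1  0.6 -0.2] op 0.0451 g 0.0
 21.9 p [0.5121 0.1342 0.2597] f [-0.2 -0.5  0.5] op 0.0447 g 0.0
handle top 992 z 0.0904 clamp xy [0.0072 0.    ] [15.4 23.8] 4.6
collar 2471 z 0.0565 clamp xy [0.0073 0.    ] [39.4 45.6] 5.4
w_cl2 pad back x [0.0248 0.025 ] 773
w_rel pad back x [0.0299 0.0299] 94
red [0.5108 0.1934 0.1047]
yellow [0.5104 0.0842 0.1048]
```

View pics/rel.png

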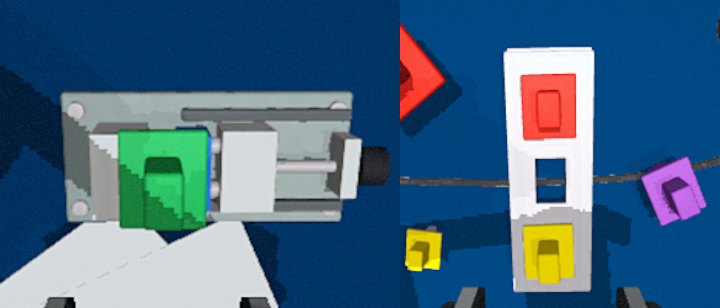

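Green stands in the clamp: handle 23.4 mm over the seat, x 7.2 mm, y 0, aligned, with the pad pushed back clearly (4–5 mm). Red and yellow hang untouched in the rack, so I'm handing in.

```bash
python3 -c "
from plant import *
print(job_done())"
```

```text
the job is handed in; nothing more can be done
None
```

I handed in the job with the green gauge in the clamp: it went in under light force, is fully seated and pushes the pad back about 4–5 mm; I never tried yellow or red, which still hang in the rack, and the measured opening (about 9.3 mm) means yellow might also have touched the pad slightly.

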